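# Load a pattern plate into the moulding bolster

## Robot

A 7-joint arm with a two-finger parallel gripper is mounted at the origin on the work surface. World frame = base frame: x ahead of the robot, y to its left, z up, the work surface at z = 0. Lengths are in m, angles in rad, forces in N, time in s.
With the tool pointing down it reaches from about 0.425 to 0.925 m from the base axis. Payload 6.8 kg.
Tool frame: the origin (TCP) lies at the very end of the fingers, on their centre line; the grasp point (between the pads) lies bot.grip_depth behind it (bot.grip_depth is the distance from the TCP to the grasp point, in m); z points along the fingers, y is the line along which they close (so a half turn about z gives the same grasp; the last joint's range is limited). The gripper opens to 85 mm and grips with 20 to 120 N. Pads are 22 mm wide; open, the fingers measure 114 mm over their backs; the gripper's body (76 mm by 85 mm) begins 54 mm behind the grasp point. The pads swing forward as they close: fully open they stand 13 mm farther back than shut.
Start: joints at [-1.445, 0.477, 0.022, 1.555, -0.011, 1.109, -0.083], TCP at [0.156, 0.657, 0.231] pointing down, gripper open.
Joint ranges: [-2.96, 2.96], [-0.34, 2.1], [-1.41, 1.46], [0.24, 2.44], [-1.37, 4.51], [0.17, 1.92], [-2.96, 2.96]. Speed limits (rad/s): [2.39, 2.39, 3.14, 3.14, 3.14, 3.14, 3.14].

## Interface

Orientations are given as a unit quaternion [w, x, y, z].
In Python, from station import bot gives the robot as it stands.
- The arm moves only by the tool send_rows, never from a script. Its arguments are lists of equal length, an entry for each row: "slide": the shift along the tool's x, y, z in mm, a list of three; "roll": the turn about the tool's z in degrees; "claw": the opening, from 0 (shut) to 1 (fully open). A call has exactly 8 rows; each row is the pose to reach, as a shift and turn from the pose commanded when the call began, along the tool's axes at that moment; what a row does not reach only later rows make up. A row lasts 1/12 s, in which the tool goes at most 41.7 mm and 7.16 degrees, less where a joint would pass 70% of its speed; a pose out of reach is approached as far as the arm can. A call with a gripper value outside its range is refused whole. The fingers move at their own pace and stop on an object; "force" is the grip in N (left out, the last holds). Time passes only in rows, so rows that repeat a pose let the fingers close, or fill a call up. It gives the time, the measured TCP pose, the force, the opening and the grip force at its end, in the units of the state.
- bot.get_obs(): the state, without advancing time (a new reading comes with each control period).
- bot.read_camera(name): name is "scene" or "top" or "wrist"; returns the picture (480x640x3 uint8, red, green, blue); there is no depth.
- bot.camera_model(name): a dict with "camera_matrix" (3x3 intrinsics, pixels), "camera_from_world" (4x4, takes a point from world to camera coordinates). Camera axes: x right, y down, z forward; pixel columns grow to the right and rows downward; lengths in m; the calibration is good to about 2 mm. The wrist camera is an equidistant fisheye: a pixel r from the principal point sees the ray r / f radians off the axis. A picture is of the moment at which its call begins: read the wrist's pose just before it. camera_model takes no time and is no camera call; for the wrist camera it gives the pose at the moment of the call.
- bot.hand_in(): hands the job in; it is judged then, once.
The state is a dict: "t": time; "q": joint angles; "joint_vel": joint speeds; "joint_torque": joint torques, N m; "eef_pos": TCP position; "tool_rot": TCP orientation; "contact_force": force on the tool from outside, world axes, zero at the start; "torque": the same for the moment, N m; "gripper_width": opening from 0.0 (shut) to 1.0 (fully open); "grasp_force": force on a finger pad.
Only numpy, scipy, OpenCV 4.12 (cv2) and the standard library are available. Lean on these libraries where they do the work, as an engineer would, in place of code of your own. Each camera call takes 0.05 s, during which the arm holds its last target. There are 200 camera calls.

## Task

Slide the aluminium pattern plate along the bed of the moulding bolster, in under the overhanging lips of the two guides and under the green stop housing, until it is fully home against the end stop hidden in the housing (feel for it: it is set differently every time). It is too wide to grasp: push it with a light hand, never more than 30 N, and straighten it if it binds. Leave it there flat and straight, and leave the flask, rammer, brush and pliers where they are.

Things in the scene. Friction and masses are not known exactly. Their poses are not given: they have to be found in the camera images.
- bolster: Fixture bolted to the bench: green casting with a flat dark steel bed, 465 x 210 mm, its top 50 mm above the bench. Origin on the bench under the mouth of the guides; +x is the way the plate is pushed in, z up. In this frame (mm) the open bed, the apron, runs from x = -260 to 0, y = +/-105, and the guides from x = 0 to 160. A brass air vibrator hangs on the -y side, below the bed. Fixed
- mouth (a point): Middle of the mouth of the guides, on the bed (bolster 0, 0, 50 mm; same axes). Guide walls at y = +/-66.5 mm; over each a keeper overhangs inwards to y = +/-57.5, its underside 10.5 and top 17.5 mm above the bed. In front of the mouth lead-in horns, 10.5 mm high without lips, flare from y = +/-66.5 at x = 0 to +/-76 at x = -36 mm (their outer sides within y = +/-91)
- housing (a point): Middle of the front edge of the stop housing's roof, at its underside: bolster x = 123, y = 0, z = 80 mm. The green roof covers x = 123 to 203 mm, 30 to 33 mm above the bed; the plate with its pattern passes under. Inside, out of sight, is the rigid end stop, 110 mm wide, 22 mm high, its face square to x and set anywhere from x = 130 to 155 mm: find it by touch
- plate: Loose aluminium plate 170 (x) x 130 (y) x 8 mm, about 0.55 kg, flat on the apron, skewed and off to one side. Origin: centre of its underside; +x to its leading edge. On top an orange medal pattern 92 mm across, up to 13 mm high, centre 12 mm ahead of the middle, and a low half-round gate behind it. Too wide to grasp: push it by its edges, fingertips close over the bed. Friction about 0.5 to 0.7
- plate_nose (a point): Middle of the plate's leading edge, at its underside (plate x = +85 mm); it bears on the stop when the plate is home. Skewed or pushed off-centre the plate can bind on the horns or between the guides (1.5 mm play a side)
- plate_tail (a point): Middle of the plate's rear edge, at its underside (plate x = -85 mm); with the plate home it lies between bolster x = -40 and -15 mm, outside the guides
- home_pin (a joint): Spring pin of the plate-home air valve, in the middle of the hidden stop's face: travel in m, 0 = out, standing 6 mm in front of the face, 0.006 = pressed flush by the plate's nose. Spring under 1 N, too weak to push the plate back
- flask: Bystander: loose square steel flask, 95 x 95 mm, 50 mm high with two tabs to 64 mm, open top and bottom; origin at the centre of its underside
- rammer: Bystander: dark steel hand rammer standing on its 52 mm foot, 108 mm high; origin at the centre of its foot
- brush: Bystander: hand brush 200 mm long lying on the bench along its x; origin under its middle
- pliers: Bystander: red-handled pliers, about 150 mm long, lying along their x on the bench; origin on the bench near the pivot
Things that resemble listed ones, but are neither listed nor needed, are in the scene too. There is more than one size of the plate; the one meant has the size given above.

How it is judged:
On the way:
1. the plate's nose is under both lips, plate flat on the bed and straight in the guides (x of plate_nose in the frame of mouth above 0.03 m and angle between the x axis of plate and the x axis of bolster, either way round below 0.08 rad and z of plate_nose in the frame of mouth between -0.004 and 0.005 m), for 0.1 s.
At the end, for the whole second after the job is handed in: the plate lies flat and at rest in the guides, straight (within 0.04 rad) and centred within 5 mm, its nose within about 2 mm of the hidden stop (home pin pressed in by more than 4.2 of its 6 mm); flask, rammer, brush and pliers within 20 mm of where they stood (value of joint home_pin above 0.0042 m and x of plate_nose in the frame of mouth above 0.125 m and angle between the x axis of plate and the x axis of bolster, either way round below 0.04 rad and y of plate_nose in the frame of mouth between -0.005 and 0.005 m and z of plate_tail in the frame of mouth below 0.003 m and angle between plate's own z axis and vertical below 0.03 rad and linear speed of plate below 0.01 m/s and distance of each of flask, rammer, brush, pliers from where it was at the start of the episode below 0.02 m); the robot touches nothing.
It fails at once if the robot presses on the plate with more than 30 N (contact force between plate and the fingers above 30 N or contact force between plate and the arm above 30 N).
It fails at once if the plate is tipped up or falls off the bed (tilted more than 0.2 rad) (angle between plate's own z axis and vertical above 0.2 rad).
It fails at once if a bystander is moved by more than 20 mm (distance of any of flask, rammer, brush, pliers from where it was at the start of the episode above 0.02 m).
It also fails if it takes over 72 s, if anything falls off the work surface, if the arm or the gripper's body presses on something with over 40 N, if the wrist force passes 120 N, or if a joint passes its speed limit or range.

## Working session

There is one attempt and no reset: what is moved stays moved. The work goes in short steps, Python scripts to look and compute and a tool call to move; the robot and the scene stay as the last step left them, time stands still between calls to the robot, and variables do not carry over. Pictures are saved under pics/ and viewed, at most 10 in all, crops included, and the job is handed in when it is done.

Besides the shell and the picture viewer there is one more tool, called after "Emit:" as name(argument=value, ...), one argument or row to a line, values as JSON. send_rows: Moves the arm, as the interface text tells. Its arguments: {"type":"object","properties":{"slide":{"type":"array","items":{"type":"array","items":{"type":"number"}}},"roll":{"type":"array","items":{"type":"number"}},"claw":{"type":"array","items":{"type":"number"}},"force":{"type":"number"}},"required":["slide","roll","claw"]}

```bash
mkdir -p pics; python3 - <<'E'
from station import bot
import cv2,numpy as np
for n in("scene","top"):
    im=bot.read_camera(n); cv2.imwrite(f"pics/{n}0.png",im[:,:,::-1])
    m=bot.camera_model(n); print(n,np.round(m["camera_matrix"],1).tolist(),np.round(m["camera_from_world"],3).tolist())
o=bot.get_obs();print({k:np.round(v,3).tolist() for k,v in o.items()},bot.grip_depth)
E
```

```text
scene [[506.5, 0.0, 316.8], [0.0, 506.5, 233.1], [0.0, 0.0, 1.0]] [[-0.802, 0.597, 0.001, 0.323], [0.505, 0.679, -0.534, -0.254], [-0.319, -0.428, -0.846, 1.776], [0.0, 0.0, 0.0, 1.0]]
top [[434.2, 0.0, 322.7], [0.0, 434.2, 236.7], [0.0, 0.0, 1.0]] [[0.008, -1.0, 0.022, 0.071], [-0.99, -0.011, -0.143, 0.473], [0.143, -0.021, -0.989, 1.132], [0.0, 0.0, 0.0, 1.0]]
{'t': 0.1, 'q': [-1.445, 0.478, 0.022, 1.556, -0.011, 1.109, -0.083], 'joint_vel': [0.001, -0.002, 0.0, -0.003, 0.002, -0.0, -0.001], 'joint_torque': [0.004, -59.776, 1.613, -28.196, 0.013, 0.005, -0.0], 'eef_pos': [0.156, 0.656, 0.23], 'tool_rot': [-0.0, 0.117, 0.993, -0.001], 'contact_force': [-0.379, 0.103, 0.519], 'torque': [0.058, 0.016, 0.025], 'grasp_force': 0.0, 'gripper_width': 0.998} 0.0187
```

View pics/top0.png

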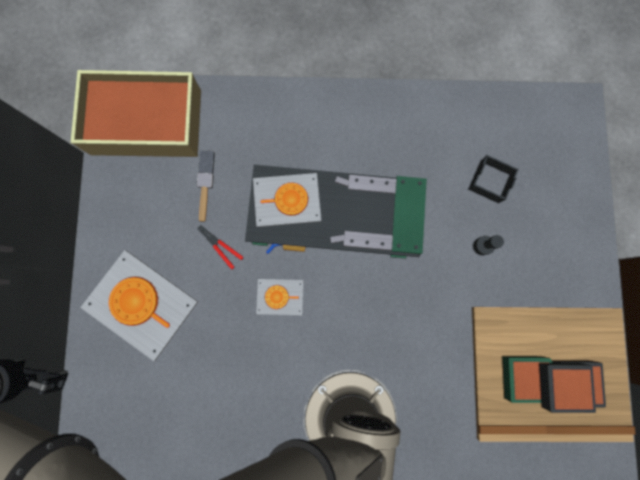

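View pics/scene0.png

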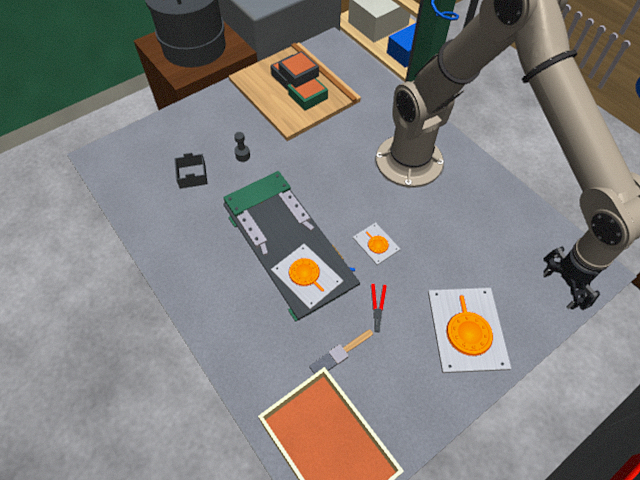

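Top view: the target plate is on the dark apron (253-321, 173-227), guides at (335-395, 175-250) and the housing at (393-425, 178-257). The large plate (138,305) and small plate (280,297) are decoys. The scene view agrees.

```bash
cat > h.py <<'E'
from station import bot
import cv2,numpy as np
def ray(m,uv):
    K=m["camera_matrix"];T=np.array(m["camera_from_world"]);uv=np.atleast_2d(uv).astype(float)
    d=np.c_[(uv[:,0]-K[0][2])/K[0][0],(uv[:,1]-K[1][2])/K[1][1]]
    if m.get("fish"):
        r=np.hypot(*d.T)[:,None]; d=np.c_[d/np.maximum(r,1e-9)*np.sin(r),np.cos(r)]
    else: d=np.c_[d,np.ones(len(d))]
    return -T[:3,:3].T@T[:3,3], d@T[:3,:3]
def plane(m,uv,z):
    c,d=ray(m,uv); return c+d*((z-c[2])/d[:,2])[:,None]
def tri(m1,u1,m2,u2):
    (a,d),(b,e)=ray(m1,u1),ray(m2,u2); d=d[0];e=e[0]
    s=np.linalg.lstsq(np.c_[d,-e],b-a,rcond=None)[0]; p=a+d*s[0];q=b+e*s[1]
    return (p+q)/2,np.linalg.norm(p-q)
def cam(n):
    m=dict(bot.camera_model(n)); m["fish"]=n=="wrist"; return m
E
python3 - <<'E'
from h import *
for n in("top","scene"):
    im=cv2.imread(f"pics/{n}0.png");m=cam(n);hsv=cv2.cvtColor(im,cv2.COLOR_BGR2HSV)
    light=((hsv[...,2]>135)&(hsv[...,1]<60)).astype(np.uint8)
    org=((hsv[...,1]>150)&(hsv[...,0]<25)&(hsv[...,2]>120)).astype(np.uint8)
    grn=((hsv[...,1]>100)&(abs(hsv[...,0].astype(int)-75)<20)).astype(np.uint8)
    roi=np.zeros_like(light)
    if n=="top": roi[150:270,235:440]=1
    else: roi[160:330,210:365]=1
    for nm,mk,z in(("L",light|org,.058),("G",grn,.083)):
        cs,_=cv2.findContours(mk*roi,0,2)
        for c in cs:
            if cv2.contourArea(c)>150:
                b=cv2.boxPoints(cv2.minAreaRect(c)); p=plane(m,b,z)[:,:2]*1e3
                print(n,nm,cv2.contourArea(c),np.round(b).tolist(),np.round(p).tolist())
    x0,y0,w,h=(235,150,200,120) if n=="top" else (205,160,160,170)
    s=4 if n=="top" else 3.5
    cv2.imwrite(f"pics/{n}c.png",cv2.resize(im[y0:y0+h,x0:x0+w],None,fx=s,fy=s,interpolation=2))
E
```

```text
top L 627.0 [[331.0, 243.0], [332.0, 230.0], [392.0, 235.0], [390.0, 249.0]] [[451.0, 55.0], [487.0, 52.0], [474.0, -106.0], [438.0, -102.0]]
top L 587.5 [[335.0, 187.0], [337.0, 173.0], [395.0, 179.0], [394.0, 192.0]] [[604.0, 43.0], [640.0, 40.0], [628.0, -118.0], [592.0, -115.0]]
top L 2956.5 [[252.0, 178.0], [317.0, 173.0], [321.0, 220.0], [256.0, 226.0]] [[624.0, 265.0], [642.0, 93.0], [512.0, 82.0], [496.0, 250.0]]
top G 1988.5 [[392.0, 251.0], [396.0, 177.0], [425.0, 179.0], [421.0, 253.0]] [[430.0, -102.0], [626.0, -117.0], [623.0, -193.0], [426.0, -176.0]]
scene L 25999.0 [[210.0, 160.0], [364.0, 160.0], [364.0, 329.0], [210.0, 329.0]] [[575.0, -369.0], [160.0, -61.0], [542.0, 402.0], [879.0, 152.0]]
scene G 1217.5 [[223.0, 197.0], [281.0, 169.0], [291.0, 188.0], [233.0, 217.0]] [[626.0, -193.0], [416.0, -179.0], [437.0, -95.0], [641.0, -111.0]]
```

View pics/topc.png

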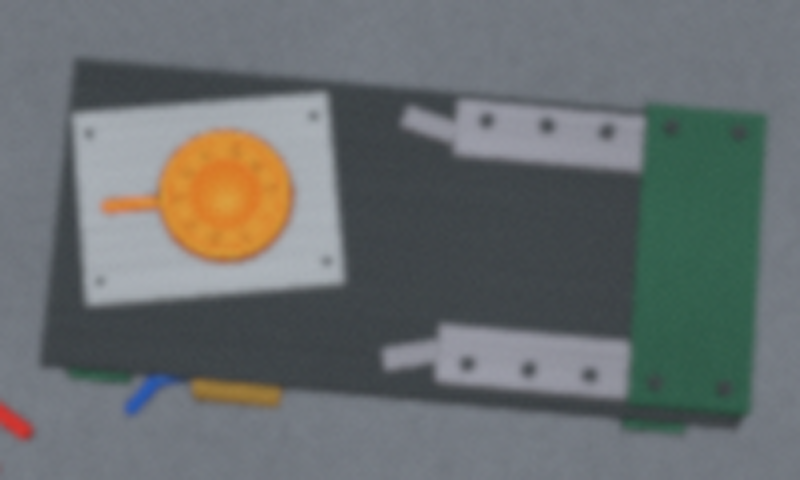

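The crop shows the plate skewed about 10°, with its nose toward the far (+y) horn. The horns end at about (405,115) and (385,357) in the crop. I'll move above it for a wrist view.

Emit:
send_rows(
  slide=[
    [-32,-23,0],
    [-64,-46,0],
    [-96,-70,0],
    [-128,-93,0],
    [-160,-117,0],
    [-192,-140,0],
    [-224,-163,0],
    [-256,-187,0],
  ],
  roll=[-2,-4,-6,-9,-9,-9,-9,-9],
  claw=[1,1,1,1,1,1,1,1],
)

```text
t: 0.77
eef_pos: [0.3629, 0.4137, 0.2311]
tool_rot: [-0.0, 0.038, 0.999, -0.0]
contact_force: [-0.6, 0.2, -0.2]
gripper_width: 0.998
grasp_force: 0.0
```

Emit:
send_rows(
  slide=[
    [-28,-29,0],
    [-56,-58,0],
    [-84,-87,0],
    [-112,-116,0],
    [-140,-145,0],
    [-168,-174,0],
    [-196,-203,0],
    [-220,-228,0],
  ],
  roll=[0,0,0,0,0,0,0,0],
  claw=[1,1,1,1,1,1,1,1],
)

```text
t: 1.43
eef_pos: [0.5652, 0.1683, 0.2311]
tool_rot: [-0.0, 0.039, 0.999, -0.0]
contact_force: [0.4, 0.7, 0.6]
gripper_width: 1.0
grasp_force: 0.0
```

```bash
python3 - <<'E'
from h import *
import json
m=cam("wrist"); im=bot.read_camera("wrist")
cv2.imwrite("pics/w1.png",im[:,:,::-1]); np.savez("w1.npz",K=m["camera_matrix"],T=m["camera_from_world"])
print(np.round(m["camera_matrix"],1).tolist(),np.round(m["camera_from_world"],3).tolist())
E
```

```text
[[371.6, 0.0, 312.8], [0.0, 371.6, 247.5], [0.0, 0.0, 1.0]] [[0.078, 0.997, -0.002, -0.21], [0.961, -0.075, 0.266, -0.565], [0.265, -0.022, -0.964, 0.232], [0.0, 0.0, 0.0, 1.0]]
```

View pics/w1.png

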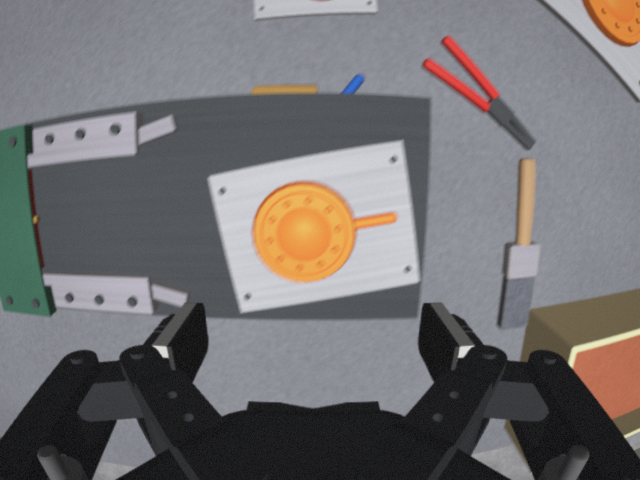

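The wrist view shows the plate corners at (209,178), (404,141), (420,284), (241,312), the keeper mouth ends at about (136,115-155) and (150,277-313), and the apron corners at (431,98) and (421,317).

```bash
cat > meas.py <<'E'
from h import *
def blobs(im,m,z,T=135):
    hsv=cv2.cvtColor(im,cv2.COLOR_BGR2HSV)
    mk=((hsv[...,2]>T)&(hsv[...,1]<40)|((hsv[...,1]>150)&(hsv[...,0]<25)&(hsv[...,2]>120))).astype(np.uint8)
    mk=cv2.morphologyEx(mk,cv2.MORPH_OPEN,np.ones((5,5)))
    out=[]
    for c in cv2.findContours(mk,0,1)[0]:
        if cv2.contourArea(c)<1200: continue
        p=plane(m,c[:,0],z)[:,:2]*1e3
        r=cv2.minAreaRect(p.astype(np.float32)); out.append((c,p,r))
    return out
E
python3 - <<'E'
from meas import *
f=np.load("w1.npz");m=dict(camera_matrix=f["K"],camera_from_world=f["T"],fish=True);mt=cam("top")
im=cv2.imread("pics/w1.png")
for c,p,r in blobs(im,m,.058):
    print(cv2.boundingRect(c),np.round(r[0],1),np.round(r[1],1),round(r[2],2))
for a,b in zip([(209,178),(404,141),(420,284),(241,312)],[(321,221),(257,226.5),(253,178),(317.5,173)]):
    print("plate corner",*np.round(tri(m,a,mt,b),4), np.round(plane(m,[a],.058)*1e3,1))
for a,b in zip([(431,98),(421,317)],[(245,241),(253.5,164.5)]): print("bed",*np.round(tri(m,a,mt,b),4),np.round(plane(m,[a],.05)*1e3,1))
for a,b in zip([(136,155),(150,277)],[(344,231),(349,189)]): print("keeper",*np.round(tri(m,a,mt,b),4),np.round(plane(m,[a],.0675)*1e3,1))
cv2.imwrite("pics/w1c.png",cv2.resize(im[85:330,0:440],None,fx=1.8,fy=1.8,interpolation=2))
E
```

```text
(473, 419, 59, 61) [908.9 401. ] [192.8  57. ] 30.94
(96, 419, 57, 61) [ 862.5 -114.2] [ 60.6 179.4] 52.21
(195, 319, 237, 95) [715.4 155.3] [253.7 120.9] 85.63
(0, 274, 160, 137) [ 676.1 -172.5] [128.7 379.3] 24.67
(208, 141, 212, 172) [569.3 170.4] [131.5 172.3] 5.9
(28, 113, 108, 54) [459.5 -55.4] [138.7  39.7] 85.32
(547, 0, 93, 97) [386.2 508.2] [115.1 162.6] 13.32
(0, 0, 640, 360) [459.1 242.9] [774.8 341.3] 60.18Traceback (most recent call last):
  File "<stdin>", line 7, in <module>
    return _wrapfunc(a, 'round', decimals=decimals, out=out)
    return _wrapit(obj, method, *args, **kwds)
    conv = _array_converter(obj)
ValueError: setting an array element with a sequence. The requested array has an inhomogeneous shape after 1 dimensions. The detected shape was (2,) + inhomogeneous part.
```

```bash
python3 - <<'E'
from meas import *
f=np.load("w1.npz");m=dict(camera_matrix=f["K"],camera_from_world=f["T"],fish=True);mt=cam("top")
im=cv2.imread("pics/w1.png")
def pr(s,t,q): print(s,np.round(t[0]*1e3,1),round(t[1]*1e3,1),np.round(q*1e3,1)[0])
for a,b in zip([(209,178),(404,141),(420,284),(241,312)],[(321,221),(257,226.5),(253,178),(317.5,173)]): pr("plate",tri(m,a,mt,b),plane(m,[a],.058))
for a,b in zip([(431,98),(421,317)],[(245,241),(253.5,164.5)]): pr("bed",tri(m,a,mt,b),plane(m,[a],.05))
for a,b in zip([(136,155),(150,277)],[(344,231),(349,189)]): pr("keeper",tri(m,a,mt,b),plane(m,[a],.0675))
# edges, sub-pixel by strongest vertical/horizontal gradient
g=cv2.GaussianBlur(cv2.cvtColor(im,cv2.COLOR_BGR2GRAY),(0,0),1.2).astype(float)
def vscan(cols,r0,r1,z,sgn):
    gy=np.gradient(g,axis=0)*sgn; uv=[(c,r0+np.argmax(gy[r0:r1,c])) for c in cols]
    p=plane(m,uv,z)[:,:2]*1e3; v=cv2.fitLine(p.astype(np.float32),cv2.DIST_HUBER,0,.01,.01).ravel()
    n=np.array([-v[1],v[0]]); print("line dir",np.round(v[:2],4),"pt",np.round(v[2:],1),"rms",np.round(np.median(abs((p-v[2:])@n)),2)); return v
vscan(range(330,425,3),90,110,.05,-1) ; a=vscan(range(180,425,3),85,112,.05,-1)
b=vscan(range(215,415,3),303,325,.05,1)
vscan(range(45,130,3),146,175,.0675,-1); vscan(range(60,145,3),262,290,.0675,1)
gx=np.gradient(g,axis=1); uv=[(410+np.argmax(gx[r,410:440]),r) for r in list(range(110,200,3))]
p=plane(m,uv,.05)[:,:2]*1e3; print("rear",np.round(cv2.fitLine(p.astype(np.float32),cv2.DIST_HUBER,0,.01,.01).ravel(),3))
cv2.imwrite("pics/w1c.png",cv2.resize(im[85:330,0:440],None,fx=1.8,fy=1.8,interpolation=2))
E
```

```text
plate [513.5  79.4  51.1] 4.4 [515.1  80.3  58. ]
plate [495.7 250.7  50.6] 3.2 [496.6 250.3  58. ]
plate [623.2 260.9  66.4] 2.5 [627.6 262.5  58. ]
plate [642.6  91.5  55.5] 2.2 [642.5  92.6  58. ]
bed [457.1 281.5  43.3] 1.5 [458.4 279.9  50. ]
bed [659.9 262.4  63.4] 1.2 [666.5 266.8  50. ]
keeper [484.   19.6  70.7] 4.0 [485.7  17.   67.5]
keeper [599.6   6.6  59. ] 3.7 [598.8  11.1  67.5]
line dir [0.0779 0.997 ] pt [455.3 242.6] rms 0.24
line dir [0.0795 0.9968] pt [448.8 159.5] rms 0.19
line dir [0.0766 0.9971] pt [657.1 143.3] rms 0.16
line dir [0.0811 0.9967] pt [480.6 -38.4] rms 0.21
line dir [0.0797 0.9968] pt [594.4 -46.9] rms 0.24
rear [ 9.97000e-01 -7.90000e-02  5.10041e+02  2.74848e+02]
```

View pics/w1c.png

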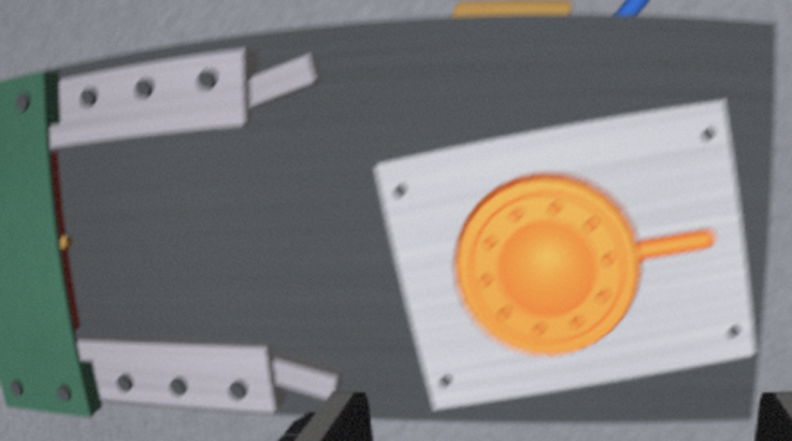

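Emit:
send_rows(
  slide=[
    [-32,-3,0],
    [-64,-5,0],
    [-97,-8,0],
    [-97,-8,40],
    [-97,-8,80],
    [-97,-8,120],
    [-97,-8,150],
    [-97,-8,150],
  ],
  roll=[0,0,0,0,0,0,0,0],
  claw=[1,1,1,1,1,1,1,1],
)

```text
t: 2.15
eef_pos: [0.6545, 0.1551, 0.0737]
tool_rot: [-0.006, 0.038, 0.999, -0.002]
contact_force: [-1.4, 0.3, -1.2]
gripper_width: 0.998
grasp_force: 0.0
```

```bash
cat > st.py <<'E'
from h import *
o=bot.get_obs();X,Y,Z=np.array(o["eef_pos"])*1e3;s=.9969*X-.0788*Y;t=-.0788*X-.9969*Y
w,x,y,z=o["tool_rot"];ty=np.array([2*(x*y-w*z),1-2*(x*x+z*z)])
print("t",round(o["t"],2),"bolster xyz",np.round([t+54.7,s-539.3,Z-50],2),"tool y ang in bolster",round(np.degrees(np.arctan2(ty@[.9969,-.0788],-ty@[.0788,.9969])),2),"F",np.round(o["contact_force"],2),"M",np.round(o["torque"],2))
E
python3 st.py
```

```text
t 2.15 bolster xyz [-151.49  100.97   23.68] tool y ang in bolster -179.85 F [-1.39  0.25 -1.22] M [0.02 0.07 0.03]
```

Emit:
send_rows(
  slide=[
    [0,0,0],
    [0,0,0],
    [0,0,0],
    [0,0,0],
    [0,0,0],
    [0,0,0],
    [0,0,0],
    [0,0,0],
  ],
  roll=[0,0,0,0,0,0,0,0],
  claw=[1,1,1,1,1,1,1,1],
)

```text
t: 2.82
eef_pos: [0.6601, 0.1559, 0.0816]
tool_rot: [0.0, 0.038, 0.999, 0.0]
contact_force: [-0.1, -0.6, 0.1]
gripper_width: 0.999
grasp_force: 0.0
```

```bash
python3 st.py
```

```text
t 2.82 bolster xyz [-152.73  106.51   31.63] tool y ang in bolster -179.88 F [-0.15 -0.6   0.08] M [-0.04 -0.01 -0.02]
```

Emit:
send_rows(
  slide=[
    [-2,-3,4],
    [-2,-3,8],
    [-2,-3,12],
    [-2,-3,16],
    [-2,-3,20],
    [-2,-3,24],
    [-2,-3,26],
    [-2,-3,27],
  ],
  roll=[0,0,0,0,0,0,0,0],
  claw=[1,1,1,1,1,1,1,1],
)

```text
t: 3.48
eef_pos: [0.6615, 0.1527, 0.0537]
tool_rot: [-0.0, 0.038, 0.999, -0.0]
contact_force: [0.5, 0.4, 0.5]
gripper_width: 0.995
grasp_force: 0.0
```

Emit:
send_rows(
  slide=[
    [0,0,0.5],
    [0,0,1],
    [0,0,1.5],
    [0,0,2],
    [0,0,2.5],
    [0,0,3],
    [0,0,3.5],
    [0,0,4],
  ],
  roll=[0,0,0,0,0,0,0,0],
  claw=[1,1,1,1,1,1,1,1],
)

```text
t: 4.15
eef_pos: [0.6619, 0.1527, 0.0503]
tool_rot: [0.0, 0.038, 0.999, 0.0]
contact_force: [-0.2, 0.3, -0.1]
gripper_width: 1.002
grasp_force: 0.0
```

```bash
python3 st.py
```

```text
t 4.15 bolster xyz [-149.69  108.47    0.3 ] tool y ang in bolster -179.88 F [-0.18  0.33 -0.07] M [ 0.03 -0.03 -0.08]
```

Emit:
send_rows(
  slide=[
    [0,0,1],
    [0,0,2],
    [0,0,3],
    [0,0,4],
    [0,0,5],
    [0,0,6],
    [0,0,7],
    [0,0,8],
  ],
  roll=[0,0,0,0,0,0,0,0],
  claw=[1,1,1,1,1,1,1,1],
)

```text
t: 4.82
eef_pos: [0.6618, 0.1527, 0.0422]
tool_rot: [-0.0, 0.038, 0.999, 0.0]
contact_force: [-0.6, -0.8, 0.1]
gripper_width: 0.994
grasp_force: 0.0
```

Emit:
send_rows(
  slide=[
    [0,0,0.5],
    [0,0,1],
    [0,0,1.5],
    [0,0,2],
    [0,0,2],
    [0,0,2],
    [0,0,2],
    [0,0,2],
  ],
  roll=[0,0,0,0,0,0,0,0],
  claw=[1,1,1,1,1,1,1,1],
)

```text
t: 5.48
eef_pos: [0.6618, 0.1527, 0.0403]
tool_rot: [0.0, 0.038, 0.999, 0.0]
contact_force: [0.1, -0.3, -1.3]
gripper_width: 1.004
grasp_force: 0.0
```

```bash
python3 st.py
```

```text
t 5.48 bolster xyz [-149.64  108.46   -9.69] tool y ang in bolster -179.88 F [ 0.06 -0.27 -1.31] M [-0.05 -0.03 -0.01]
```

Emit:
send_rows(
  slide=[
    [0,0,0.5],
    [0,0,1],
    [0,0,1.5],
    [0,0,2],
    [0,0,2],
    [0,0,2],
    [0,0,2],
    [0,0,2],
  ],
  roll=[0,0,0,0,0,0,0,0],
  claw=[1,1,1,1,1,1,1,1],
)

```text
t: 6.15
eef_pos: [0.6618, 0.1527, 0.0383]
tool_rot: [0.0, 0.038, 0.999, 0.0]
contact_force: [-0.1, -0.6, -0.5]
gripper_width: 1.002
grasp_force: 0.0
```

Emit:
send_rows(
  slide=[
    [0,0,0.5],
    [0,0,1],
    [0,0,1.5],
    [0,0,2],
    [0,0,2],
    [0,0,2],
    [0,0,2],
    [0,0,2],
  ],
  roll=[0,0,0,0,0,0,0,0],
  claw=[1,1,1,1,1,1,1,1],
)

```text
t: 6.82
eef_pos: [0.6619, 0.1527, 0.0369]
tool_rot: [0.0, 0.038, 0.999, 0.0]
contact_force: [-1.6, -0.1, 4.4]
gripper_width: 1.004
grasp_force: 2.6
```

```bash
python3 st.py
```

```text
t 6.82 bolster xyz [-149.68  108.5   -13.08] tool y ang in bolster -179.88 F [-1.57 -0.13  4.45] M [-0.05  0.41  0.  ]
```

Emit:
send_rows(
  slide=[
    [0,0,-3],
    [0,0,-3],
    [2,0,-3],
    [4,0,-3],
    [6,0,-3],
    [8,0,-3],
    [10,0,-3],
    [12,0,-3],
  ],
  roll=[0,0,0,0,0,0,0,0],
  claw=[1,1,1,1,1,1,1,1],
)

```text
t: 7.48
eef_pos: [0.6502, 0.1532, 0.0394]
tool_rot: [0.0, 0.038, 0.999, -0.0]
contact_force: [2.3, -1.0, -0.2]
gripper_width: 0.998
grasp_force: 1.1
```

```bash
python3 st.py
```

```text
t 7.48 bolster xyz [-149.22   96.78  -10.62] tool y ang in bolster -179.89 F [ 2.29 -1.01 -0.21] M [-0.2  -0.53  0.14]
```

Contact, about 2.3 N. Next I push on to y = 76.

Emit:
send_rows(
  slide=[
    [2,0,0],
    [4,0,0],
    [6,0,0],
    [8,0,0],
    [10,0,0],
    [12,0,0],
    [14,0,0],
    [16,0,0],
  ],
  roll=[0,0,0,0,0,0,0,0],
  claw=[1,1,1,1,1,1,1,1],
)

```text
t: 8.15
eef_pos: [0.6337, 0.1548, 0.0393]
tool_rot: [0.0, 0.038, 0.999, -0.0]
contact_force: [2.8, -1.3, -0.7]
gripper_width: 0.999
grasp_force: 1.2
```

Emit:
send_rows(
  slide=[
    [1,0,0],
    [2,0,0],
    [3,0,0],
    [4,0,0],
    [4.5,0,0],
    [4.5,0,0],
    [4.5,0,0],
    [4.5,0,0],
  ],
  roll=[0,0,0,0,0,0,0,0],
  claw=[1,1,1,1,1,1,1,1],
)

```text
t: 8.82
eef_pos: [0.6293, 0.1552, 0.0393]
tool_rot: [-0.0, 0.038, 0.999, 0.0]
contact_force: [1.8, -2.1, 0.3]
gripper_width: 1.002
grasp_force: 0.8
```

```bash
python3 st.py; python3 - <<'E'
from meas import *
m=cam("wrist"); im=bot.read_camera("wrist"); cv2.imwrite("pics/w2.png",im[:,:,::-1])
for c,p,r in blobs(im[:,:,::-1].copy(),m,.058):
    print(cv2.boundingRect(c),np.round(r[0],1),np.round(r[1],1),round(r[2],2))
E
```

```text
t 8.82 bolster xyz [-149.62   75.82  -10.74] tool y ang in bolster -179.88 F [ 1.8  -2.12  0.35] M [-0.36 -0.35  0.1 ]
(134, 0, 449, 305) [557.4 182.4] [169.9 118.2] 88.45
```

View pics/w2.png

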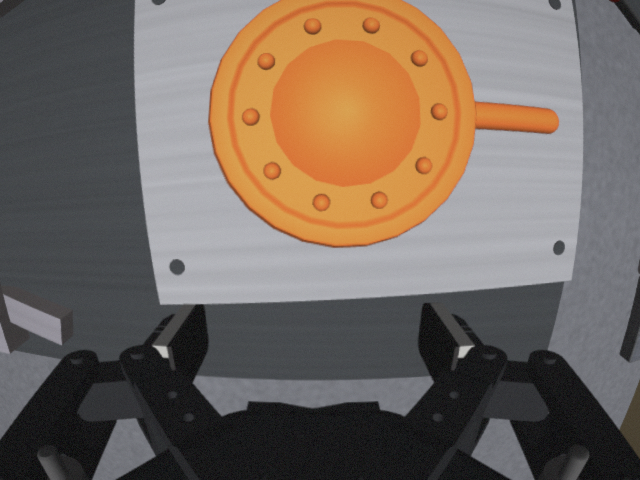

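The wrist view shows the plate now skewed about 3°, with its near edge running (160,304)→(570,280) against the leading finger. I'll retreat, rise and swing round behind the tail.

Emit:
send_rows(
  slide=[
    [-10,0,-10],
    [-10,0,-40],
    [-10,0,-60],
    [0,30,-60],
    [20,60,-60],
    [45,90,-60],
    [70,115,-60],
    [79,129,-60],
  ],
  roll=[0,0,-7,-14,-21,-28,-35,-42],
  claw=[1,1,1,1,1,1,1,1],
)

```text
t: 9.53
eef_pos: [0.5551, 0.2954, 0.099]
tool_rot: [-0.002, -0.328, 0.945, 0.002]
contact_force: [-0.5, 0.5, -0.3]
gripper_width: 1.002
grasp_force: 0.0
```

Emit:
send_rows(
  slide=[
    [0,0,0],
    [0,0,0],
    [0,0,0],
    [0,0,0],
    [0,0,0],
    [0,0,0],
    [0,0,0],
    [0,0,0],
  ],
  roll=[-7,-14,-21,-28,-35,-42,-48,-48],
  claw=[1,1,1,1,1,1,1,1],
)

```text
t: 10.2
eef_pos: [0.5597, 0.29, 0.099]
tool_rot: [-0.001, -0.681, 0.732, 0.001]
contact_force: [-0.2, -0.6, 0.0]
gripper_width: 1.0
grasp_force: 0.0
```

```bash
cat > pm.py <<'E'
import sys
from meas import *
m=cam("wrist"); im=np.ascontiguousarray(bot.read_camera("wrist")[:,:,::-1]); cv2.imwrite("pics/%s.png"%sys.argv[1],im)
for c,p,r in blobs(im,m,.058):
    b=cv2.boundingRect(c); q=r[0]; s=.9969*q[0]-.0788*q[1]-539.3; t=-.0788*q[0]-.9969*q[1]+54.7
    print(b,"bolster centre",round(t,1),round(s,1),"size",np.round(r[1],1),"ang",round((r[2]+4.52+45)%90-45,2))
E
python3 st.py; python3 pm.py w3; python3 -c "
from station import bot;print(bot.get_obs()['q'])"
```

```text
t 10.2 bolster xyz [-278.5    -4.23   49.02] tool y ang in bolster -89.66 F [-0.2  -0.59  0.01] M [ 0.02 -0.02 -0.04]
(206, 382, 51, 33) bolster centre -359.0 45.3 size [26.4 31.6] ang 4.23
(583, 356, 57, 82) bolster centre -395.1 -276.6 size [ 39.6 153.5] ang -40.25
(124, 277, 54, 45) bolster centre -295.4 89.1 size [32.2 32.3] ang -18.5
(474, 264, 79, 96) bolster centre -306.0 -139.4 size [63.8 50.5] ang -44.89
(59, 214, 65, 76) bolster centre -267.4 122.0 size [61.5 28.3] ang 36.12
(153, 151, 407, 234) bolster centre -287.2 -41.0 size [231.3 118.3] ang 16.0
(566, 26, 74, 159) bolster centre -169.9 -189.4 size [96.4 70.7] ang 3.53
(184, 0, 261, 244) bolster centre -190.4 -5.0 size [130.8 130. ] ang 2.77
[-0.43770503  0.55718532 -0.18821112  1.76359284  0.13244546  0.83434195
  2.37556937]
```

View pics/w3.png

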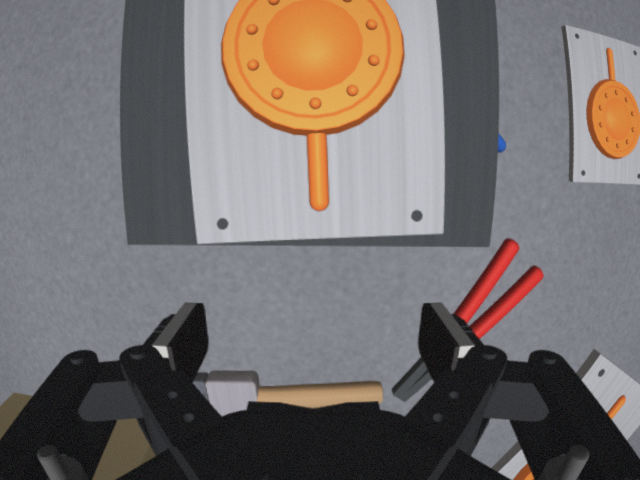

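The wrist view shows the tail edge at (195,243)–(443,234) and both fingers squarely behind it. The residual skew is 2.8° with the nose near centre. I'll descend and push from behind with both fingers.

Emit:
send_rows(
  slide=[
    [0,0,20],
    [0,0,40],
    [0,0,55],
    [0,0,59.5],
    [0,0,59.5],
    [3,0,59.5],
    [6,0,59.5],
    [9,0,59.5],
  ],
  roll=[0.3,0.3,0.3,0.3,0.3,0.3,0.3,0.3],
  claw=[1,1,1,1,1,1,1,1],
)

```text
t: 10.92
eef_pos: [0.5606, 0.2812, 0.041]
tool_rot: [0.001, -0.677, 0.736, -0.0]
contact_force: [1.4, 2.8, 0.9]
gripper_width: 0.997
grasp_force: 1.3
```

Emit:
send_rows(
  slide=[
    [2,0,0],
    [4,0,0],
    [6,0,0],
    [8,0,0],
    [11,0,0],
    [14,0,0],
    [17,0,0],
    [20,0,0],
  ],
  roll=[0,0,0,0,0,0,0,0],
  claw=[1,1,1,1,1,1,1,1],
)

```text
t: 11.58
eef_pos: [0.5585, 0.2621, 0.0405]
tool_rot: [0.001, -0.678, 0.735, 0.0]
contact_force: [0.6, 4.3, 4.0]
gripper_width: 1.001
grasp_force: 2.7
```

```bash
python3 st.py; python3 pm.py w4 | grep -v "size \[[1-9][0-9]\."
```

```text
t 11.58 bolster xyz [-250.61   -3.16   -9.52] tool y ang in bolster -90.17 F [0.62 4.27 3.96] M [ 1.05 -0.22  0.01]
(144, 0, 363, 306) bolster centre -180.0 -8.7 size [116.9 129.7] ang -0.12
```

Emit:
send_rows(
  slide=[
    [0,0,-0.3],
    [0,0,-0.3],
    [0,0,-0.3],
    [0,0,-0.3],
    [0,0,-0.3],
    [0,0,-0.3],
    [0,0,-0.3],
    [0,0,-0.3],
  ],
  roll=[0,0,0,0,0,0,0,0],
  claw=[1,1,1,1,1,1,1,1],
)

```text
t: 12.3
eef_pos: [0.5583, 0.2611, 0.0401]
tool_rot: [0.0, -0.678, 0.735, 0.0]
contact_force: [2.3, 4.6, 3.5]
gripper_width: 1.001
grasp_force: 2.4
```

```bash
python3 st.py; python3 - <<'E'
from meas import *
im=cv2.imread("pics/w4.png");m=cam("wrist")
hsv=cv2.cvtColor(im,cv2.COLOR_BGR2HSV);mk=((hsv[...,1]>150)&(hsv[...,0]<25)&(hsv[...,2]>120)).astype(np.uint8)
c=max(cv2.findContours(mk,0,1)[0],key=cv2.contourArea);print(cv2.boundingRect(c))
for c,p,r in blobs(im,m,.058):
    if cv2.contourArea(c)>20000:
        q=np.c_[-.0788*p[:,0]-.9969*p[:,1]+54.7,.9969*p[:,0]-.0788*p[:,1]-539.3]
        for x in range(-235,-110,20):
            k=abs(q[:,0]-x)<3; print(x,np.round(q[k,1].min(),1),np.round(q[k,1].max(),1))
        for y in range(-50,51,20):
            k=abs(q[:,1]-y)<3; print("tail y",y,np.round(q[k,0].min(),1))
E
```

```text
t 12.3 bolster xyz [-249.62   -3.35   -9.85] tool y ang in bolster -90.17 F [2.28 4.59 3.54] M [ 0.92 -0.27 -0.03]
(196, 0, 263, 269)
-235 -73.4 55.9
-215 -73.5 55.8
-195 -73.6 55.8
-175 -73.4 55.6
-155 -73.6 55.7
-135 -73.7 55.7Traceback (most recent call last):
  File "<stdin>", line 9, in <module>
    return umr_minimum(a, axis, None, out, keepdims, initial, where)
ValueError: zero-size array to reduction operation minimum which has no identity
```

View pics/w4.png

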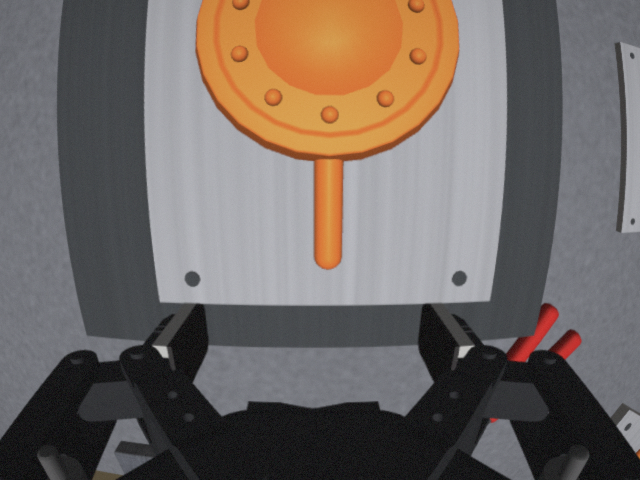

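The view shows the plate straight but about 9 mm toward −y, with dark strips of about 80 px on the left and 48 px on the right. I'll push forward at an angle to carry it toward +y.

Emit:
send_rows(
  slide=[
    [2.5,-0.5,0],
    [5,-1,0],
    [7.5,-1.6,0],
    [10,-2.2,0],
    [12.5,-2.8,0],
    [15,-3.4,0],
    [17.5,-4,0],
    [20,-4.6,0],
  ],
  roll=[0,0,0,0,0,0,0,0],
  claw=[1,1,1,1,1,1,1,1],
)

```text
t: 12.97
eef_pos: [0.5602, 0.2412, 0.04]
tool_rot: [-0.0, -0.678, 0.735, 0.001]
contact_force: [-0.6, 6.2, 4.3]
gripper_width: 0.998
grasp_force: 2.9
```

```bash
cat > pl.py <<'E'
import sys
from meas import *
m=cam("wrist");im=np.ascontiguousarray(bot.read_camera("wrist")[:,:,::-1]);cv2.imwrite("pics/%s.png"%sys.argv[1],im)
c,p,r=max(blobs(im,m,.058),key=lambda b:cv2.contourArea(b[0])*(20000<cv2.contourArea(b[0])<150000))
q=np.c_[-.0788*p[:,0]-.9969*p[:,1]+54.7,.9969*p[:,0]-.0788*p[:,1]-539.3];x0=q[:,0].min()
for x in np.arange(x0+10,q[:,0].max()-5,30):
    k=abs(q[:,0]-x)<3; print(round(x),np.round(q[k,1].min(),1),np.round(q[k,1].max(),1))
print("tail",[(y,np.round(q[abs(q[:,1]-y)<6,0].min(),1)) for y in(-40,-20,0,20,40) if (abs(q[:,1]-y)<6).any()])
E
python3 st.py; python3 pl.py w5
```

```text
t 12.97 bolster xyz [-2.2994e+02  1.6000e-01 -9.9900e+00] tool y ang in bolster -90.17 F [-0.64  6.21  4.25] M [ 1.19  0.31 -0.18]
-208 -70.1 59.6
-178 -70.3 59.5
-148 -70.0 59.2
-118 -70.5 59.0
tail [(-40, np.float64(-217.9)), (-20, np.float64(-217.9)), (0, np.float64(-217.6)), (20, np.float64(-217.7)), (40, np.float64(-217.6))]
```

Emit:
send_rows(
  slide=[
    [2.5,-0.7,0],
    [5,-1.4,0],
    [7.5,-2.1,0],
    [10,-2.8,0],
    [12.5,-3.5,0],
    [15,-4.2,0],
    [17.5,-4.9,0],
    [20,-5.6,0],
  ],
  roll=[0,0,0,0,0,0,0,0],
  claw=[1,1,1,1,1,1,1,1],
)

```text
t: 13.68
eef_pos: [0.564, 0.2207, 0.0398]
tool_rot: [-0.001, -0.678, 0.735, 0.001]
contact_force: [-1.7, 5.7, 4.2]
gripper_width: 1.004
grasp_force: 2.7
```

```bash
python3 st.py; python3 pl.py w6
```

```text
t 13.68 bolster xyz [-209.76    5.57  -10.17] tool y ang in bolster -90.16 F [-1.75  5.67  4.23] M [ 1.08  0.32 -0.24]
-188 -64.8 65.0
-158 -64.8 64.8
-128 -65.0 64.6
-98 -65.1 64.4
tail [(-40, np.float64(-197.7)), (-20, np.float64(-197.6)), (0, np.float64(-197.4)), (20, np.float64(-197.4)), (40, np.float64(-197.4))]
```

Emit:
send_rows(
  slide=[
    [2.5,0,0],
    [5,0,0],
    [7.5,0,0],
    [10,0,0],
    [12.5,0,0],
    [15,0,0],
    [17.5,0,0],
    [20,0,0],
  ],
  roll=[-0.1,-0.2,-0.2,-0.2,-0.2,-0.2,-0.2,-0.2],
  claw=[1,1,1,1,1,1,1,1],
)

```text
t: 14.4
eef_pos: [0.5632, 0.1997, 0.0399]
tool_rot: [-0.0, -0.679, 0.734, -0.0]
contact_force: [-0.4, 3.7, 1.0]
gripper_width: 1.001
grasp_force: 1.8
```

```bash
python3 st.py; python3 pl.py w7
```

```text
t 14.4 bolster xyz [-188.72    6.46  -10.13] tool y ang in bolster -89.99 F [-0.39  3.7   0.97] M [ 0.74  0.12 -0.01]
-166 -63.8 65.9
-136 -63.8 65.9
-106 -63.8 65.7
-76 -63.8 65.9
tail [(-40, np.float64(-176.5)), (-20, np.float64(-176.5)), (0, np.float64(-176.3)), (20, np.float64(-176.4)), (40, np.float64(-176.5))]
```

Emit:
send_rows(
  slide=[
    [1.5,0.2,0],
    [3,0.4,0],
    [4.5,0.6,0],
    [6,0.8,0],
    [7.5,0.9,0],
    [9,0.9,0],
    [10.5,0.9,0],
    [12,0.9,0],
  ],
  roll=[0,0,0,0,0,0,0,0],
  claw=[1,1,1,1,1,1,1,1],
)

```text
t: 15.12
eef_pos: [0.5614, 0.1881, 0.04]
tool_rot: [-0.0, -0.679, 0.734, 0.0]
contact_force: [-0.3, 3.3, -1.3]
gripper_width: 0.999
grasp_force: 1.5
```

```bash
python3 st.py; python3 pl.py w8
```

```text
t 15.12 bolster xyz [-177.05    5.55  -10.05] tool y ang in bolster -89.99 F [-0.29  3.31 -1.25] M [ 0.67  0.12 -0.11]
-155 -64.8 65.0
-125 -64.7 65.0
-95 -64.7 64.9
-65 -64.7 64.9
tail [(-40, np.float64(-164.9)), (-20, np.float64(-164.7)), (0, np.float64(-164.7)), (20, np.float64(-164.8)), (40, np.float64(-164.8))]
```

Entered freely and centred; I'll push on straight in checked stages.

Emit:
send_rows(
  slide=[
    [2,0,0],
    [4,0,0],
    [6,0,0],
    [8,0,0],
    [10,0,0],
    [12,0,0],
    [14,0,0],
    [16,0,0],
  ],
  roll=[0,0,0,0,0,0,0,0],
  claw=[1,1,1,1,1,1,1,1],
)

```text
t: 15.83
eef_pos: [0.5603, 0.1722, 0.0401]
tool_rot: [-0.0, -0.679, 0.734, 0.0]
contact_force: [-0.0, 2.2, -2.2]
gripper_width: 0.999
grasp_force: 1.4
```

```bash
python3 st.py; python3 pl.py w9
```

```text
t 15.83 bolster xyz [-161.11    5.65   -9.94] tool y ang in bolster -89.98 F [-0.    2.22 -2.15] M [ 0.64  0.11 -0.13]
-139 -64.7 65.0
-109 -64.7 65.0
-79 -64.7 64.6
-49 -64.8 64.9
tail [(-40, np.float64(-148.7)), (-20, np.float64(-148.8)), (0, np.float64(-148.8)), (20, np.float64(-148.9)), (40, np.float64(-148.9))]
```

Emit:
send_rows(
  slide=[
    [2.5,0,0],
    [5,0,0],
    [7.5,0,0],
    [10,0,0],
    [12.5,0,0],
    [15,0,0],
    [17.5,0,0],
    [20,0,0],
  ],
  roll=[0,0,0,0,0,0,0,0],
  claw=[1,1,1,1,1,1,1,1],
)

```text
t: 16.55
eef_pos: [0.5587, 0.1523, 0.0401]
tool_rot: [-0.0, -0.679, 0.734, 0.0]
contact_force: [-0.5, 3.1, -1.4]
gripper_width: 1.002
grasp_force: 1.6
```

```bash
python3 st.py; python3 pl.py w10
```

```text
t 16.55 bolster xyz [-141.16    5.68   -9.93] tool y ang in bolster -89.98 F [-0.48  3.11 -1.45] M [ 0.68  0.16 -0.1 ]
-119 -64.8 65.0
-89 -64.7 64.9
-59 -64.7 64.7
-29 -64.8 64.8
tail [(-40, np.float64(-128.7)), (-20, np.float64(-128.8)), (0, np.float64(-128.9)), (20, np.float64(-128.9)), (40, np.float64(-128.9))]
```

Emit:
send_rows(
  slide=[
    [2.5,0,0],
    [5,0,0],
    [7.5,0,0],
    [10,0,0],
    [12.5,0,0],
    [15,0,0],
    [17.5,0,0],
    [20,0,0],
  ],
  roll=[0,0,0,0,0,0,0,0],
  claw=[1,1,1,1,1,1,1,1],
)

```text
t: 17.27
eef_pos: [0.5572, 0.1324, 0.0401]
tool_rot: [0.0, -0.679, 0.734, 0.0]
contact_force: [-1.1, 2.7, -1.4]
gripper_width: 1.0
grasp_force: 1.8
```

Emit:
send_rows(
  slide=[
    [2.5,0,0],
    [5,0,0],
    [7.5,0,0],
    [10,0,0],
    [12.5,0,0],
    [15,0,0],
    [17.5,0,0],
    [20,0,0],
  ],
  roll=[0,0,0,0,0,0,0,0],
  claw=[1,1,1,1,1,1,1,1],
)

```text
t: 17.93
eef_pos: [0.5556, 0.1125, 0.0401]
tool_rot: [-0.0, -0.679, 0.734, 0.0]
contact_force: [-1.3, 3.9, -0.7]
gripper_width: 1.003
grasp_force: 2.0
```

```bash
python3 st.py; python3 pl.py w11
```

```text
t 17.93 bolster xyz [-101.19    5.69   -9.92] tool y ang in bolster -89.97 F [-1.33  3.93 -0.67] M [ 0.84  0.18 -0.2 ]
-79 -64.8 64.9
-49 -64.9 64.9
-19 -64.7 64.7
11 -60.2 56.8
tail [(-40, np.float64(-88.8)), (-20, np.float64(-88.9)), (0, np.float64(-88.9)), (20, np.float64(-89.0)), (40, np.float64(-89.0))]
```

Emit:
send_rows(
  slide=[
    [2.5,0,0],
    [5,0,0],
    [7.5,0,0],
    [10,0,0],
    [12.5,0,0],
    [15,0,0],
    [17.5,0,0],
    [20,0,0],
  ],
  roll=[0,0,0,0,0,0,0,0],
  claw=[1,1,1,1,1,1,1,1],
)

```text
t: 18.65
eef_pos: [0.554, 0.0925, 0.0401]
tool_rot: [-0.0, -0.679, 0.734, 0.0]
contact_force: [-1.7, 4.0, -0.4]
gripper_width: 0.996
grasp_force: 2.0
```

Emit:
send_rows(
  slide=[
    [2.5,0,0],
    [5,0,0],
    [7.5,0,0],
    [10,0,0],
    [12.5,0,0],
    [15,0,0],
    [17.5,0,0],
    [20,0,0],
  ],
  roll=[0,0,0,0,0,0,0,0],
  claw=[1,1,1,1,1,1,1,1],
)

```text
t: 19.32
eef_pos: [0.5524, 0.0726, 0.0401]
tool_rot: [-0.0, -0.679, 0.734, 0.0]
contact_force: [-2.2, 4.6, -0.8]
gripper_width: 1.001
grasp_force: 2.2
```

```bash
python3 st.py; python3 pl.py w12
```

```text
t 19.32 bolster xyz [-61.18   5.68  -9.93] tool y ang in bolster -89.98 F [-2.18  4.64 -0.77] M [ 0.92  0.39 -0.14]
-39 -87.2 83.4
-9 -86.5 83.0
21 -104.8 100.6
51 -104.8 100.5
tail [(-40, np.float64(-48.7)), (-20, np.float64(-48.8)), (0, np.float64(-48.9)), (20, np.float64(-49.0)), (40, np.float64(-49.0))]
```

Emit:
send_rows(
  slide=[
    [1,0,0],
    [2,0.1,0],
    [3,0.2,0],
    [4,0.2,0],
    [5,0.2,0],
    [6,0.2,0],
    [6.5,0.2,0],
    [7,0.2,0],
  ],
  roll=[0,0,0,0,0,0,0,0],
  claw=[1,1,1,1,1,1,1,1],
)

```text
t: 20.03
eef_pos: [0.5519, 0.0656, 0.0401]
tool_rot: [0.0, -0.679, 0.734, -0.0]
contact_force: [-1.3, 3.7, -1.0]
gripper_width: 1.0
grasp_force: 1.7
```

Emit:
send_rows(
  slide=[
    [0.3,0,0],
    [0.6,0,0],
    [0.9,0,0],
    [1.2,0,0],
    [1.5,0,0],
    [1.8,0,0],
    [2.1,0,0],
    [2.4,0,0],
  ],
  roll=[0,0,0,0,0,0,0,0],
  claw=[1,1,1,1,1,1,1,1],
)

```text
t: 20.7
eef_pos: [0.5517, 0.0634, 0.0401]
tool_rot: [0.0, -0.679, 0.734, -0.0]
contact_force: [-0.5, 2.6, -1.7]
gripper_width: 1.003
grasp_force: 1.5
```

```bash
python3 st.py
```

```text
t 20.7 bolster xyz [-51.93   5.66  -9.89] tool y ang in bolster -89.98 F [-0.51  2.63 -1.67] M [ 0.68  0.08 -0.07]
```

Emit:
send_rows(
  slide=[
    [0.3,0,0],
    [0.6,0,0],
    [0.9,0,0],
    [1.2,0,0],
    [1.5,0,0],
    [1.8,0,0],
    [2.1,0,0],
    [2.4,0,0],
  ],
  roll=[0,0,0,0,0,0,0,0],
  claw=[1,1,1,1,1,1,1,1],
)

```text
t: 21.37
eef_pos: [0.5515, 0.061, 0.0401]
tool_rot: [0.0, -0.679, 0.734, -0.0]
contact_force: [-0.2, 2.7, -1.2]
gripper_width: 1.001
grasp_force: 1.4
```

Emit:
send_rows(
  slide=[
    [0.3,0,0],
    [0.6,0,0],
    [0.9,0,0],
    [1.2,0,0],
    [1.5,0,0],
    [1.8,0,0],
    [2.1,0,0],
    [2.4,0,0],
  ],
  roll=[0,0,0,0,0,0,0,0],
  claw=[1,1,1,1,1,1,1,1],
)

```text
t: 22.03
eef_pos: [0.5512, 0.0586, 0.0401]
tool_rot: [0.0, -0.679, 0.734, -0.0]
contact_force: [0.7, 2.8, -0.7]
gripper_width: 0.999
grasp_force: 1.4
```

Emit:
send_rows(
  slide=[
    [0.3,0,0],
    [0.6,0,0],
    [0.9,0,0],
    [1.2,0,0],
    [1.5,0,0],
    [1.8,0,0],
    [2.1,0,0],
    [2.4,0,0],
  ],
  roll=[0,0,0,0,0,0,0,0],
  claw=[1,1,1,1,1,1,1,1],
)

```text
t: 22.7
eef_pos: [0.5511, 0.0562, 0.0401]
tool_rot: [0.0, -0.679, 0.734, 0.0]
contact_force: [0.0, 3.3, -1.6]
gripper_width: 1.001
grasp_force: 1.4
```

Emit:
send_rows(
  slide=[
    [0.3,0,0],
    [0.6,0,0],
    [0.9,0,0],
    [1.2,0,0],
    [1.5,0,0],
    [1.8,0,0],
    [2.1,0,0],
    [2.4,0,0],
  ],
  roll=[0,0,0,0,0,0,0,0],
  claw=[1,1,1,1,1,1,1,1],
)

```text
t: 23.37
eef_pos: [0.5509, 0.0539, 0.0401]
tool_rot: [0.0, -0.679, 0.734, 0.0]
contact_force: [-0.4, 2.3, -1.1]
gripper_width: 1.002
grasp_force: 1.7
```

Emit:
send_rows(
  slide=[
    [0.3,0,0],
    [0.6,0,0],
    [0.9,0,0],
    [1.2,0,0],
    [1.5,0,0],
    [1.8,0,0],
    [2.1,0,0],
    [2.4,0,0],
  ],
  roll=[0,0,0,0,0,0,0,0],
  claw=[1,1,1,1,1,1,1,1],
)

```text
t: 24.03
eef_pos: [0.5507, 0.0515, 0.0401]
tool_rot: [0.0, -0.679, 0.734, 0.0]
contact_force: [0.1, 3.5, -1.3]
gripper_width: 1.002
grasp_force: 1.8
```

Emit:
send_rows(
  slide=[
    [0.3,0,0],
    [0.6,0,0],
    [0.9,0,0],
    [1.2,0,0],
    [1.5,0,0],
    [1.8,0,0],
    [2.1,0,0],
    [2.4,0,0],
  ],
  roll=[0,0,0,0,0,0,0,0],
  claw=[1,1,1,1,1,1,1,1],
)

```text
t: 24.7
eef_pos: [0.5506, 0.0498, 0.0401]
tool_rot: [0.0, -0.679, 0.734, 0.0]
contact_force: [0.1, 6.8, -2.2]
gripper_width: 0.997
grasp_force: 3.1
```

Emit:
send_rows(
  slide=[
    [0.2,0,0],
    [0.4,0,0],
    [0.6,0,0],
    [0.8,0,0],
    [1,0,0],
    [1,0,0],
    [1,0,0],
    [1,0,0],
  ],
  roll=[0,0,0,0,0,0,0,0],
  claw=[1,1,1,1,1,1,1,1],
)

```text
t: 25.37
eef_pos: [0.5506, 0.0498, 0.0402]
tool_rot: [0.001, -0.679, 0.734, 0.0]
contact_force: [0.1, 7.2, -2.6]
gripper_width: 1.0
grasp_force: 3.8
```

```bash
python3 st.py; python3 pl.py w13
```

```text
t 25.37 bolster xyz [-38.31   5.63  -9.84] tool y ang in bolster -89.91 F [ 0.09  7.18 -2.59] M [ 1.68 -0.03 -0.17]
-28 -91.1 87.9
2 -104.9 100.6
32 -104.8 100.4
62 -104.7 100.3
92 -104.5 100.3
tail [(-40, np.float64(-26.2)), (-20, np.float64(-25.9)), (0, np.float64(-26.0)), (20, np.float64(-26.2)), (40, np.float64(-26.2))]
```

Emit:
send_rows(
  slide=[
    [0.3,0,0],
    [0.6,0,0],
    [0.9,0,0],
    [1.2,0,0],
    [1.5,0,0],
    [1.5,0,0],
    [1.5,0,0],
    [1.5,0,0],
  ],
  roll=[0,0,0,0,0,0,0,0],
  claw=[1,1,1,1,1,1,1,1],
)

```text
t: 26.08
eef_pos: [0.5506, 0.0497, 0.0402]
tool_rot: [0.002, -0.679, 0.734, 0.001]
contact_force: [0.5, 10.1, -1.8]
gripper_width: 0.999
grasp_force: 5.4
```

```bash
python3 st.py; python3 pl.py w14|tail -1
```

```text
t 26.08 bolster xyz [-38.25   5.63  -9.8 ] tool y ang in bolster -89.87 F [ 0.55 10.14 -1.76] M [ 2.35 -0.05 -0.24]
tail [(-40, np.float64(-26.1)), (-20, np.float64(-26.2)), (0, np.float64(-25.9)), (20, np.float64(-26.1)), (40, np.float64(-26.1))]
```

Emit:
send_rows(
  slide=[
    [0.4,0,0],
    [0.8,0,0],
    [1.2,0,0],
    [1.6,0,0],
    [2,0,0],
    [2,0,0],
    [2,0,0],
    [2,0,0],
  ],
  roll=[0,0,0,0,0,0,0,0],
  claw=[1,1,1,1,1,1,1,1],
)

```text
t: 26.8
eef_pos: [0.5506, 0.0496, 0.0404]
tool_rot: [0.002, -0.68, 0.733, 0.001]
contact_force: [0.2, 14.8, -3.3]
gripper_width: 1.001
grasp_force: 7.5
```

```bash
python3 st.py; python3 - <<'E'
from h import *
f=np.load("w1.npz");m=dict(camera_matrix=f["K"],camera_from_world=f["T"],fish=True)
im=cv2.imread("pics/w1.png").astype(int);b,g,r=np.moveaxis(im[100:320,0:70],2,0)
v,u=np.where((r>1.5*g)&(r>1.5*b)&(r>50)); v+=100
print(len(u),u.min(),u.max(),v.min(),v.max())
for row in range(v.min(),v.max(),15):
    k=v==row
    if k.any():
        for z in(.052,.06,.072):
            q=plane(m,[(u[k].max(),row)],z)[0]*1e3;print(row,z,np.round([-.0788*q[0]-.9969*q[1]+54.7,.9969*q[0]-.0788*q[1]-539.3],1))
E
```

```text
t 26.8 bolster xyz [-38.17   5.64  -9.64] tool y ang in bolster -89.81 F [ 0.25 14.8  -3.34] M [ 3.16 -0.03 -0.31]
238 29 43 171 266
171 0.052 [146.2 -52.3]
171 0.06 [138.6 -52.4]
171 0.072 [127.3 -52.6]
186 0.052 [145.  -35.9]
186 0.06 [137.5 -36.4]
186 0.072 [126.2 -37.2]
201 0.052 [145.9 -19.6]
201 0.06 [138.3 -20.5]
201 0.072 [127.  -21.9]
231 0.052 [145.7  13.8]
231 0.06 [138.2  12. ]
231 0.072 [126.9   9.4]
246 0.052 [144.6  30.8]
246 0.06 [137.1  28.6]
246 0.072 [125.9  25.4]
261 0.052 [145.7  48.1]
261 0.06 [138.2  45.5]
261 0.072 [126.9  41.6]
```

Firmly against the stop: 15 N gives no motion, the nose is at about 144, and the stop foot measured about 145. I'll back off and rise.

Emit:
send_rows(
  slide=[
    [-1.5,0,0],
    [-3,0,0],
    [-5,0,0],
    [-8,0,0],
    [-14,0,0],
    [-22,0,0],
    [-30,0,0],
    [-36,0,0],
  ],
  roll=[0,0,0,0,0,0,0,0],
  claw=[1,1,1,1,1,1,1,1],
)

```text
t: 27.47
eef_pos: [0.5531, 0.0816, 0.0402]
tool_rot: [0.0, -0.679, 0.734, -0.0]
contact_force: [0.3, -0.7, -0.7]
gripper_width: 1.0
grasp_force: 0.0
```

Emit:
send_rows(
  slide=[
    [0,0,-15],
    [0,0,-40],
    [0,0,-65],
    [0,0,-80],
    [0,0,-80],
    [0,0,-80],
    [0,0,-80],
    [0,0,-80],
  ],
  roll=[0,0,0,0,0,0,0,0],
  claw=[1,1,1,1,1,1,1,1],
)

```text
t: 28.13
eef_pos: [0.552, 0.0804, 0.1189]
tool_rot: [-0.001, -0.679, 0.734, 0.001]
contact_force: [0.5, 0.1, -0.8]
gripper_width: 0.999
grasp_force: 0.0
```

```bash
python3 st.py; python3 pl.py w15
```

```text
t 28.13 bolster xyz [-68.95   4.68  68.88] tool y ang in bolster -89.96 F [ 0.46  0.14 -0.8 ] M [ 0.03 -0.05 -0.05]
-309 -391.9 -382.5
-279 -372.6 -347.2
-249 -352.3 -310.1
-219 -333.1 -276.8
-189 -314.4 -240.5
-159 -296.9 -206.4
-129 -281.0 -121.6
-99 -267.2 -102.3
-69 -255.1 -102.3
-39 -245.5 83.1
-9 -238.7 82.8
21 -234.6 97.7
51 -233.6 97.4
81 -235.6 97.6
111 -240.0 -144.8
tail [(-40, np.float64(-26.2)), (-20, np.float64(-26.4)), (0, np.float64(-26.0)), (20, np.float64(-26.0)), (40, np.float64(-26.4))]
```

View pics/w15.png

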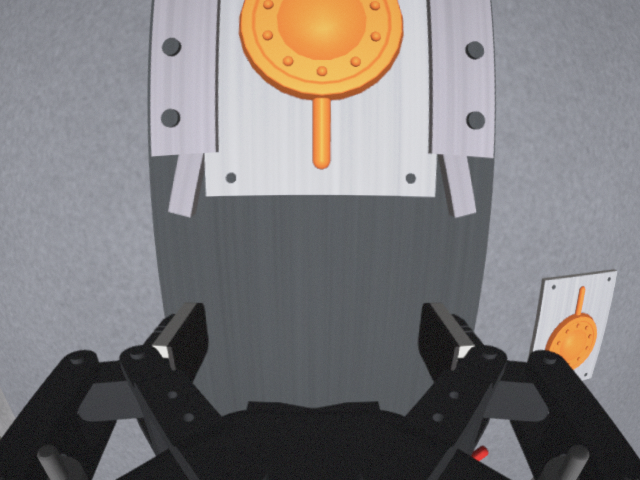

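The plate is straight under the lips, its tail edge at (205,196)–(437,196) and centred. The tail hasn't moved since release (x ≈ -26), and the gripper is clear.

```bash
python3 -c "
from station import bot;print(bot.hand_in())"
```

```text
the job is handed in; nothing more can be done
None
```

I pushed the plate home against the hidden stop (nose at about x = 144 mm, no movement at 15 N), left it straight and centred with the gripper clear, and handed the job in at about 28 s; no verdict came back.

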